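# Refit the roller of the library ladder

### The arm

A 6-joint arm with a two-finger parallel gripper is mounted at the origin on the work surface. World frame = base frame: x ahead of the robot, y to its left, z up, the work surface at z = 0. Lengths are in m, angles in rad, forces in N, time in s.
With the tool pointing down it reaches from about 0.35 to 0.775 m from the base axis. Payload 5.5 kg.
Tool frame: the origin (TCP) lies where the fingers leave the gripper's body, on its centre line; the fingertips stand env.tip_reach ahead of it and the grasp point (between the pads) lies 54 mm ahead of it (env.tip_reach is the distance from the TCP to the fingertips, in m); z points along the fingers, y is the line along which they close (so a half turn about z gives the same grasp; the last joint's range is limited). The gripper opens to 85 mm and grips with 20 to 120 N. Pads are 22 mm wide; open, the fingers measure 114 mm over their backs; the gripper's body (76 mm by 85 mm) begins 54 mm behind the grasp point. The pads swing forward as they close: fully open they stand 13 mm farther back than shut.
Start: joints at [-1.446, 0.313, 0.046, 1.304, 0, 1.431], TCP at [0.15, -0.555, 0.304] pointing down, gripper open.
Joint ranges: [-2.76, 2.76], [-0.86, 1.69], [-1.03, 1.26], [-2.2, 2.34], [-1.47, 1.5], [-3.14, 3.14]. Speed limits (rad/s): [2.57, 2.57, 3.14, 3.14, 3.14, 3.14].

### API

Orientations are given as a unit quaternion [w, x, y, z].
In Python, from workcell import status, optics, hand_in, env gives the robot as it stands.
- The arm moves only by the shell command python3 -m handwheel 'ROWS' [FORCE]. ROWS is a JSON object whose one key "deltas" holds a list of rows, each a list of 5 numbers: the opening, from -1 (shut) to 1 (fully open), then the shift along the tool's x, y, z in units of 40 mm (1.0 is 40 mm), then the turn about the tool's z in units of 10 degrees (1.0 is 10 degrees). In form: {"deltas": [[jaw, x, y, z, roll], ...]}. A call has 1 to 20 rows; each row shifts and turns the commanded pose from where the row before left it, along the tool's axes as they then stand; what a row does not reach is not made up. A row lasts 1/8 s, in which the tool goes at most 62.5 mm and 10.7 degrees, less where a joint would pass 70% of its speed; a pose out of reach is approached as far as the arm can. A call is refused whole if a number of a shift passes 1 or a number of a turn 1, either way. A call with a gripper value outside its range is refused whole. The fingers move at their own pace and stop on an object; FORCE is the grip in N (left out, the last holds). Time passes only in rows, so rows that do not move let the fingers close. It gives the time, the measured TCP pose, the force, the opening and the grip force at its end, in the units of the state.
- status.get_state(): the state, without advancing time (a new reading comes with each control period).
- optics.read_camera(name): name is "scene" or "top" or "wrist"; returns a dict with "frame" (400x640x3 uint8, red, green, blue), "depth" (400x640 float32, m along the optical axis (not along the pixel's ray), 0 where there is no reading), "vfov" (degrees; the focal length in pixels is half the picture's height over the tangent of half this angle, whatever the lens; pixels are square), "cx", "cy" (the principal point, pixels), "origin" and "attitude" of the camera in the world. Camera axes: x right, y down, z forward; pixel columns grow to the right and rows downward; lengths in m; the calibration is good to about 2 mm. A picture is of the moment at which its call begins.
- hand_in(): hands the job in; it is judged then, once.
The state is a dict: "clock": time; "joint_pos": joint angles; "qvel": joint speeds; "tau": joint torques, N m; "tcp_pos": TCP position; "orientation": TCP orientation; "wrist_force": force on the tool from outside, world axes, zero at the start; "ft_torque": the same for the moment, N m; "finger_gap": finger opening in m; "grip_force": force on a finger pad.
Only numpy, scipy, OpenCV 4.12 (cv2) and the standard library are available. Lean on these libraries where they do the work, as an engineer would, in place of code of your own. Each camera call takes 0.05 s, during which the arm holds its last target. There are 200 camera calls.

### The job

The roller of the rolling library ladder has to go back on its axle: thread the eight-sided wooden spacer onto the axle first, then the rubber-tyred wheel, then fit the brass cap over the axle's end, open side inwards. Push them fully home so that there are no gaps between them and the shoulder, let go, and leave the other things on the table where they are.

Things in the scene. Friction and masses are not known exactly. Their poses are not given: they have to be found in the camera images.
- rest: Fixed wooden rest, base 150 x 316 x 14 mm. Origin: centre of underside; x is the way the parts face, y along the rest, z up. At y = -108, 0, +108 mm a 36 mm wide, 50 mm long slat leans back 40 degrees from upright, top towards -x; the parts lie on the slats, on a ledge square to them with 6 mm lugs against rolling. Slat and ledge meet at x = 0, z = 40 mm. Fingers fit beside the parts.
- bracket: Fixed stub of the ladder's foot: dark steel base plate 120 x 100 x 14 mm, wooden upright 50 x 50 mm, 166 mm high, and a steel axle sticking out horizontally along the bracket's -x (roughly towards the rest). Origin: underside, under the upright; x from the axle's tip towards the upright, z up.
- axle_shoulder (a point): Point on the axle's centre line at the shoulder: the flat face of a 44 mm steel collar where the free axle begins. Same axes as the bracket: the free axle runs from here along -x. It is 140 mm above the table and 26 mm below the top of the upright; the upright's face stands 8 mm behind it.
- axle_tip (a point): Centre of the axle's free end, 87 mm from the shoulder along -x. The axle is 20 mm in diameter; its last 9 mm taper to 11 mm.
- spacer: Eight-sided pale wooden spacer, 64 mm across flats, 24 mm thick, 26 mm through bore; about 90 g. Origin: centre of the face that lies on the slope. Own z: bore axis, out of the slope (the rest's +x, 40 degrees up); own -x: up the slope (the rest's -x, 50 degrees up); own y along the rest. In any of the three places. Two flats face along the rest's y: grip it there. Either face may go first.
- spacer_mid (a point): Middle of the spacer, on the bore axis half-way through its thickness.
- wheel: Round wheel with grooved black rubber tyre, 64 mm in diameter, 30 mm thick, steel hub with 26 mm through bore; about 180 g. Origin: centre of the face that lies on the slope. Own z: bore axis, out of the slope (the rest's +x, 40 degrees up); own -x: up the slope (the rest's -x, 50 degrees up); own y along the rest. In any of the three places. Either face may go first.
- wheel_mid (a point): Middle of the wheel, on the bore axis half-way through its thickness.
- cap: Round brass end cap, 64 mm in diameter, 42 mm long, blind 26 mm bore 36 mm deep; about 220 g. Origin: centre of the closed end, which lies on the slope; the open mouth faces out. Own z: bore axis, out of the slope (the rest's +x, 40 degrees up); own -x: up the slope (the rest's -x, 50 degrees up); own y along the rest. In any of the three places. 
- cap_mouth (a point): Centre of the cap's open mouth (its rim plane), 42 mm from the closed end.
- book: Bystander: dark blue closed book lying flat, 116 x 168 x 35 mm. Origin at the centre of its underside.
- oiler: Bystander: amber oil bottle with a black cap, 48 mm in diameter, 110 mm high. Origin at the centre of its underside.
- screwdriver: Bystander: screwdriver lying flat, 190 mm long. Origin on its underside near mid-length.
- wrench: Bystander: steel wrench lying flat, 170 mm long. Origin on its underside near mid-length.
- mug: Bystander: white mug, 80 mm in diameter, 90 mm high. Origin at the centre of its underside.
- tin: Bystander: closed steel tin, 72 mm in diameter, 70 mm high. Origin at the centre of its underside.
- paperweight: Bystander: crown-shaped brass paperweight, 68 mm in diameter, 63 mm high. Origin at the centre of its underside.

How it is judged:
By the outcome, as a careful person would: the job done as asked, in the order asked, and still so for the second after the job is handed in, with the robot touching nothing.
It also fails if it takes over 72 s, if anything falls off the work surface, if the arm or the gripper's body presses on something with over 40 N, if the wrist force passes 120 N, or if a joint passes its speed limit or range.

## Working session

There is one attempt and no reset: what is moved stays moved. The work goes in short steps, Python scripts to look and compute and a shell command to move; the robot and the scene stay as the last step left them, time stands still between calls to the robot, and variables do not carry over. Pictures are saved under pics/ and viewed, at most 10 in all, crops included, and the job is handed in when it is done.

```bash
ls; mkdir -p pics; cat > h.py <<'E'
import numpy as np,cv2
from scipy.spatial.transform import Rotation as R
from workcell import status,optics,hand_in,env
def cam(n):
    c=optics.read_camera(n); c['f']=200/np.tan(np.radians(c['vfov'])/2)
    q=np.array(c['attitude']); c['R']=R.from_quat(q[[1,2,3,0]]).as_matrix() if q.size==4 else q.reshape(3,3)
    c['o']=np.array(c['origin']); return c
def ray(c,u,v): return c['R']@np.array([(u-c['cx'])/c['f'],(v-c['cy'])/c['f'],1.])
def onplane(c,u,v,z):
    d=ray(c,u,v); return c['o']+d*(z-c['o'][2])/d[2]
def proj(c,p):
    q=c['R'].T@(np.asarray(p)-c['o']); return c['f']*q[:2]/q[2]+[c['cx'],c['cy']]
def cloud(c):
    v,u=np.mgrid[:400,:640]; d=c['depth']
    P=np.stack([(u-c['cx'])/c['f']*d,(v-c['cy'])/c['f']*d,d],-1)@c['R'].T+c['o']
    P[d==0]=np.nan; return P
def save(c,n): cv2.imwrite('pics/'+n,c['frame'][...,::-1])
E
python3 - <<'E'
from h import *
print(status.get_state(), env.tip_reach)
for n in('scene','top','wrist'):
    c=cam(n); save(c,n+'0.png'); np.savez(n+'0.npz',**c); print(n,c['vfov'],c['o'],c['R'].round(3).tolist(),c['cx'],c['cy'],(c['depth']==0).mean())
E
```

```text
pics
{'clock': 0.0, 'joint_pos': array([-1.44560318e+00,  3.14011161e-01,  4.49703081e-02,  1.30360947e+00,
        5.43449840e-06,  1.43121793e+00]), 'qvel': array([-1.76508627e-04, -3.76022850e-05, -7.41446234e-04, -5.71673009e-05,
       -9.86725585e-04,  1.25117538e-04]), 'tau': array([-1.84236796e-04, -4.80626678e+01,  2.98533297e+01,  1.93280890e-02,
       -1.99871665e-04,  1.03409889e-06]), 'tcp_pos': array([ 0.15042628, -0.55457479,  0.30299909]), 'orientation': array([-9.26952229e-04,  9.91249369e-01,  1.31999356e-01,  9.38465257e-06]), 'wrist_force': array([-0.39877352,  0.02439138,  0.45016764]), 'ft_torque': array([ 0.03048706,  0.02313252, -0.01082347]), 'grip_force': 0.0, 'finger_gap': 0.0855263128750754} 0.0726
scene 52.277941163842556 [0.98890151 0.40223342 0.94000583] [[-0.593, 0.683, -0.426], [0.805, 0.497, -0.324], [-0.01, -0.535, -0.845]] 320.0892854757421 201.35954273970123 0.00394921875
top 54.89962433985348 [0.42069921 0.08104537 0.98205555] [[-0.005, -0.986, 0.168], [-1.0, 0.004, -0.002], [0.001, -0.168, -0.986]] 319.51618241463495 198.99149963245043 0.003953125
wrist 66.1177130282681 [ 0.2226189  -0.53445146  0.37278328] [[0.263, -0.924, -0.279], [-0.965, -0.252, -0.074], [-0.001, 0.288, -0.958]] 319.21504456833344 203.63043072766575 0.00403515625
```

View pics/scene0.png

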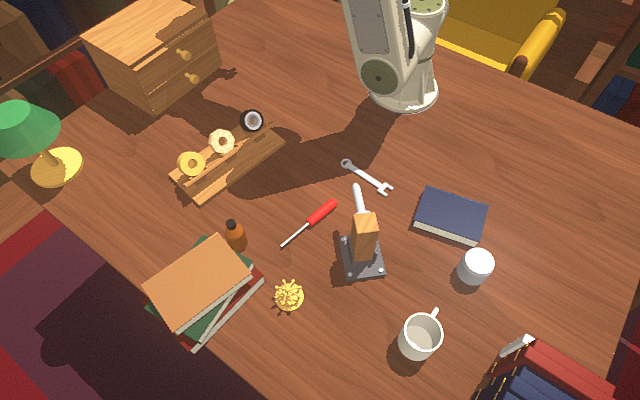

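View pics/top0.png

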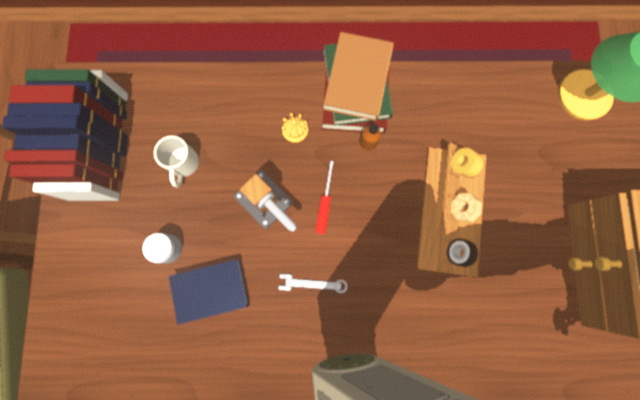

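The scene view shows cap (191,163), spacer (221,140) and wheel (252,121) on the rest, with the bracket at (362,245) and its axle tip at (357,186). In the top view they are at (467,162), (466,207), (461,252), and the axle runs (265,195)→(292,226).

```bash
cat > m.py <<'E'
from h import *
for n in('top','scene'):
    c=dict(np.load(n+'0.npz')); P=cloud(c); g=P.reshape(-1,3); 
    x,y,z=P[...,0],P[...,1],P[...,2]
    print(n,'table z',np.nanmedian(z[(abs(z)<.02)]))
    t=proj(c,[0.5,0.15,.15]); print('..',t)
    v,u=np.mgrid[:400,:640]
    reg=(u>235)&(u<305)&(v>165)&(v<240) if n=='top' else (u>335)&(u<390)&(v>175)&(v<285)
    m=reg&(z>.160)&(z<.175); p=P[m]
    r=cv2.minAreaRect(p[:,:2].astype(np.float32)*1000); print('upright top',len(p),np.median(p[:,2]),r)
    hsv=cv2.cvtColor(c['frame'],cv2.COLOR_RGB2HSV)
    m=reg&(z>.125)&(z<.158)&(hsv[...,1]<60); p=P[m]
    mu=np.median(p,0); w,V=np.linalg.eigh(np.cov((p-p.mean(0)).T)); d=V[:,2]
    s=(p-mu)@d; print('axle',len(p),mu,d,np.degrees(np.arctan2(d[1],d[0])),'ends',mu+d*np.percentile(s,1),mu+d*np.percentile(s,99), 'zmax',np.percentile(p[:,2],95))
    # rest & parts
    reg=(u>415)&(u<492)&(v>135)&(v<280) if n=='top' else (u>160)&(u<290)&(v>105)&(v<208)
    m=reg&(z>.006)&(z<.03); p=P[m]; print('rest base',len(p),np.median(p[:,2]),cv2.minAreaRect(p[:,:2].astype(np.float32)*1000))
    boxes=dict(cap=(445,485,146,180),spacer=(448,485,190,225),wheel=(443,480,237,270)) if n=='top' else dict(cap=(175,208,148,178),spacer=(208,236,127,154),wheel=(238,266,108,134))
    for k,(a,b,cc,dd) in boxes.items():
        m=(u>a)&(u<b)&(v>cc)&(v<dd)&(z>.045); p=P[m]
        # front plane RANSAC
        rng=np.random.default_rng(0);best=0
        for _ in range(400):
            q=p[rng.choice(len(p),3,False)];nn=np.cross(q[1]-q[0],q[2]-q[0]);L=np.linalg.norm(nn)
            if L<1e-5: continue
            nn/=L; i=abs((p-q[0])@nn)<.0015
            if i.sum()>best: best=i.sum();bi=i
        q=p[bi]; mu=q.mean(0); nn=np.linalg.svd(q-mu)[2][2]; nn*=np.sign(nn[2])
        # in-plane basis, circle via minEnclosing
        e1=np.cross([0,0,1],nn);e1/=np.linalg.norm(e1);e2=np.cross(nn,e1)
        uv=np.c_[(q-mu)@e1,(q-mu)@e2].astype(np.float32)*1000
        (cx,cy),rr=cv2.minEnclosingCircle(uv); C=mu+(cx*e1+cy*e2)/1000
        print(k,len(p),best,'face c',C.round(4),'r',rr,'n',nn.round(3),'elev',np.degrees(np.arcsin(nn[2])),'az',np.degrees(np.arctan2(nn[1],nn[0])))
E
python3 m.py
```

```text
top table z 0.0014341591130005993
.. [287.05909422 227.58273607]
upright top 570 0.16710675825575938 ((580.0501708984375, 216.25506591796875), (57.98445129394531, 48.81072235107422), 45.227272033691406)
axle 396 [0.53465548 0.17030579 0.14943052] [-0.70305982 -0.71112879  0.00165317] -134.67308970153465 ends [0.56345103 0.19943182 0.14936281] [0.49968883 0.13493782 0.14951274] zmax 0.15349982654941566
rest base 3850 0.014945406634547465 ((565.3887329101562, -245.16603088378906), (179.23202514648438, 330.0313720703125), 82.18324279785156)
cap 988 371 face c [ 0.6642 -0.2539  0.0834] r 44.299076080322266 n [0.105 0.742 0.662] elev 41.43864603211358 az 81.91471131294121
spacer 854 343 face c [ 0.5554 -0.2528  0.073 ] r 45.172515869140625 n [0.11  0.749 0.653] elev 40.75436481959711 az 81.62023323155974
wheel 873 239 face c [ 0.4404 -0.2371  0.0791] r 43.02301025390625 n [0.065 0.775 0.629] elev 38.98439646417317 az 85.18402346274056
scene table z 0.0004299645833349963
.. [360.51282679 185.73155433]
upright top 484 0.16575558010515606 ((580.6561279296875, 214.9656982421875), (57.83317565917969, 50.02976989746094), 44.9754524230957)
axle 232 [0.53033831 0.16340238 0.14846934] [-0.70836459 -0.70558472 -0.01923037] -135.11264494134653 ends [0.56149842 0.19444021 0.14931526] [0.50028619 0.1334682  0.14765349] zmax 0.15196361253987944
rest base 2925 0.014574068876854751 ((533.0236206054688, -302.04620361328125), (391.5075988769531, 363.65582275390625), 48.5560302734375)
cap 622 227 face c [ 0.663  -0.2601  0.0882] r 36.94422149658203 n [0.087 0.73  0.677] elev 42.636089667308255 az 83.1759099024177
spacer 542 224 face c [ 0.5558 -0.2616  0.0806] r 33.96478271484375 n [0.126 0.755 0.643] elev 40.04851836054989 az 80.52788502938195
wheel 505 132 face c [ 0.4498 -0.2425  0.0812] r 34.465057373046875 n [0.14  0.791 0.595] elev 36.53512529606389 az 79.935191673579
```

```bash
python3 -m handwheel '{"deltas":[[1,0,0,0,-1],[1,0,0,0,-1],[1,0,0,0,-1],[1,0,0,0,-1],[1,0,0,0,-1],[1,0,0,0,-1],[1,0,0,0,-0.7],[1,1,0,0,0],[1,1,0,0,0],[1,1,0,0,0],[1,1,0,0,0],[1,0.95,1,0,0],[1,0.95,1,0,0],[1,0.95,1,0,0],[1,0.95,1,0,0],[1,0.95,1,0,0],[1,0,1,0,0],[1,0,1,0,0],[1,0,1,0,0],[1,0,0.9,0,0]]}' 20
cat > w.py <<'E'
from h import *
import sys
c=cam('wrist'); save(c,sys.argv[1]+'.png'); np.savez(sys.argv[1]+'.npz',**c)
P=cloud(c); z=P[...,2]
s=status.get_state(); print(s['clock'],s['tcp_pos'],s['orientation'])
E
python3 w.py w1
```

```text
clock: 2.65
tcp_pos: [0.5522, -0.2566, 0.3034]
orientation: [-0.0, 0.754, 0.657, -0.0]
wrist_force: [0.1, -0.2, 1.0]
finger_gap: 0.0852
grip_force: 0.0
2.7 [ 0.55561559 -0.25737192  0.30239967] [0.00077975 0.75331818 0.6576553  0.00078987]
```

View pics/w1.png

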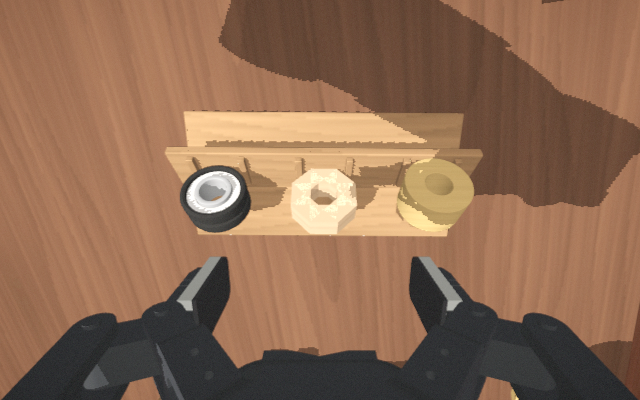

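Wrist view: wheel's bore at (214,192), spacer's at (324,197), cap's at (439,184), rest level in the picture. Now the face points and heights, checked with the scene view.

```bash
cat > f.py <<'E'
from h import *
c=dict(np.load('w1.npz')); P=cloud(c); s=dict(np.load('scene0.npz'))
rx=np.array([.139,.990,0]); az=np.radians(82)
z=P[...,2]; p=P[(z>.011)&(z<.019)]; r=cv2.minAreaRect(p[:,:2].astype(np.float32)*1000); print('base',r,np.median(p[:,2]))
for k,u,v,hh,sp in (('spacer',324,199,.080,(221,140)),('wheel',214,193,.0838,(252,120)),('cap',438,186,.0915,(191,162))):
    vv,uu=np.mgrid[:400,:640]; m=(np.hypot(uu-u,vv-v)<34)&(z>.05)
    q=P[m]; n=np.array([np.cos(az)*np.cos(np.radians(40)),np.sin(az)*np.cos(np.radians(40)),np.sin(np.radians(40))])
    d=q@n; h,e=np.histogram(d,40); d0=np.percentile(d,97); f=q[(d>d0-.004)&(d<d0+.002)]
    e1=np.array([np.sin(az),-np.cos(az),0]); e2=np.cross(n,e1)
    a,b=f@e1,f@e2; lo=np.percentile([a,b],1.,1); hi=np.percentile([a,b],99.,1); mid=(lo+hi)/2
    C=mid[0]*e1+mid[1]*e2+np.median(f@n)*n
    # triangulate bore pixel wrist/scene
    d1=ray(c,u,v);d2=ray(s,*sp);A=np.c_[d1,-d2];t=np.linalg.lstsq(A,s['o']-c['o'],rcond=None)[0];T=(c['o']+t[0]*d1+s['o']+t[1]*d2)/2
    print(k,'span',(hi-lo).round(4),'face',C.round(4),'expect z',hh,'tri',T.round(4),'bore@z',onplane(c,u,v,hh).round(4))
E
python3 f.py
```

```text
base ((658.322509765625, -338.7009582519531), (286.201904296875, 603.6885375976562), 51.23841857910156) 0.013615835312215163
spacer span [0.0613 0.0643] face [ 0.5571 -0.2604  0.0795] expect z 0.08 tri [ 0.5571 -0.2652  0.0847] bore@z [ 0.5567 -0.2662  0.08  ]
wheel span [0.0603 0.0638] face [ 0.4517 -0.2406  0.0827] expect z 0.0838 tri [ 0.4529 -0.2439  0.0874] bore@z [ 0.4515 -0.2447  0.0838]
cap span [0.0593 0.0638] face [ 0.665  -0.2617  0.0907] expect z 0.0915 tri [ 0.6641 -0.2648  0.0972] bore@z [ 0.6649 -0.2647  0.0915]
```

```bash
python3 -m handwheel '{"deltas":[[1,-0.31,0.05,1,0],[1,0,0,1,0],[1,0,0,1,0],[1,0,0,0.8,0],[1,0,0,0.5,0],[1,0,0,0.2,0],[1,0,0,0,0],[-1,0,0,0,0],[-1,0,0,0,0],[-1,0,0,0,0],[-1,0,0,0,0],[-1,0,0,0,0],[-1,0,0,0,0]]}' 20
```

```text
clock: 4.32
tcp_pos: [0.5522, -0.2699, 0.1255]
orientation: [0.002, 0.754, 0.657, 0.001]
wrist_force: [1.5, 0.5, 7.6]
finger_gap: 0.0635
grip_force: 23.3
```

```bash
python3 -m handwheel '{"deltas":[[-1,0,0,-1,0],[-1,0,0,-1,0],[-1,0,0,-1,0],[-1,0,0,-1,0],[-1,1,0,0,0],[-1,1,0,0,0],[-1,1,0,0,0],[-1,1,0,0,0],[-1,1,0.4,0,0],[-1,1,0,0,0],[-1,1,0,0,0],[-1,1,0,0,0],[-1,1,0,0,0],[-1,1,0,0,0],[-1,0.8,0,0,0]]}'
python3 -m handwheel '{"deltas":[[-1,0,0,0,-1],[-1,0,0,0,-1],[-1,0,0,0,-1],[-1,0,0,0,-1],[-1,0,0,0,-1],[-1,0,0,0,-0.3],[-1,0,0,0,0],[-1,0,0,0,0]]}'
cat > v.py <<'E'
from h import *
import sys
s=status.get_state(); q=s['orientation']; M=R.from_quat(q[[1,2,3,0]]).as_matrix()
print(s['clock'],s['tcp_pos'].round(4),'az',np.degrees(np.arctan2(M[1,0],M[0,0])).round(1),'tilt',np.degrees(np.arccos(-M[2,2])).round(2),s['wrist_force'].round(1),s['finger_gap'],s['grip_force'])
if len(sys.argv)>1:
    c=cam('scene'); np.savez('s_'+sys.argv[1]+'.npz',**c)
    cv2.imwrite('pics/s_%s.png'%sys.argv[1],cv2.resize(c['frame'][100:300,260:460,::-1],None,fx=3,fy=3,interpolation=cv2.INTER_CUBIC))
E
python3 v.py
```

```text
clock: 6.2
tcp_pos: [0.6253, 0.158, 0.2833]
orientation: [-0.0, 0.753, 0.657, -0.001]
wrist_force: [1.0, 0.4, -1.0]
finger_gap: 0.0633
grip_force: 23.1
clock: 7.2
tcp_pos: [0.6256, 0.1564, 0.2836]
orientation: [-0.0, 0.382, 0.924, -0.0]
wrist_force: [-0.4, 0.1, -1.1]
finger_gap: 0.0634
grip_force: 23.1
7.2 [0.6256 0.1564 0.2836] az 135.1 tilt 0.05 [-0.4  0.1 -1.1] 0.06344265613478152 23.116850532533135
```

```bash
python3 -m handwheel '{"deltas":[[-1,0,0.33,1,0],[-1,0,0,1,0],[-1,0,0,0.6,0],[-1,0,0,0,0],[-1,0.2,0,0,0],[-1,0.2,0,0,0],[-1,0.08,0,-0.12,0],[-1,0.08,0,-0.12,0],[-1,0.08,0,-0.12,0],[-1,0.08,0,-0.12,0],[-1,0.08,0,-0.12,0],[-1,0.08,0,-0.12,0],[-1,0.08,0,0,0]]}'
python3 v.py a
```

```text
clock: 8.82
tcp_pos: [0.6101, 0.191, 0.2105]
orientation: [0.004, 0.382, 0.924, -0.001]
wrist_force: [5.1, -9.1, 1.5]
finger_gap: 0.0636
grip_force: 24.1
8.825 [0.6101 0.191  0.2105] az 135.1 tilt 0.43 [ 5.1 -9.1  1.5] 0.06364386824208525 24.066585249761374
```

View pics/s_a.png

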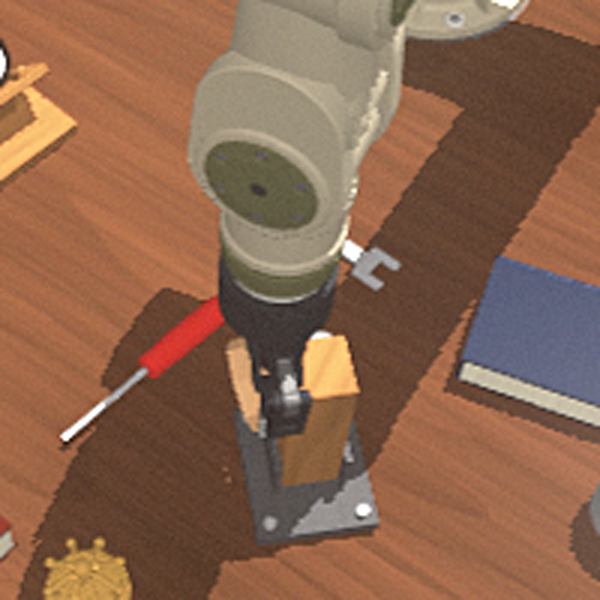

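The spacer (back face at (235,375) in the crop) stands nearly upright against the post; press a little more, then measure its tilt.

```bash
python3 -m handwheel '{"deltas":[[-1,0.08,0,0,0],[-1,0.08,0,0,0],[-1,0,0,0,0]]}'
cat > t.py <<'E'
# fit the largest plane of the held part near the grasp point, from scene+top
from h import *
import sys
s=status.get_state(); g=s['tcp_pos']-[0,0,.054]; q=s['orientation']; M=R.from_quat(q[[1,2,3,0]]).as_matrix()
for n in ('scene','top'):
    c=cam(n); P=cloud(c); hsv=cv2.cvtColor(c['frame'],cv2.COLOR_RGB2HSV)
    L=(P-g)@M   # tool axes
    m=(np.abs(L[...,0])<.045)&(np.abs(L[...,1])<.028)&(np.abs(L[...,2])<.04)
    if sys.argv[1]=='spacer': m&=(hsv[...,1]>40)&(hsv[...,2]>60)
    p=L[m]; print(n,len(p),'ranges mm',(np.percentile(p,[2,50,98],axis=0)*1000).round(1).tolist() if len(p) else '')
    if len(p)<40: continue
    rng=np.random.default_rng(0);best=0
    for _ in range(500):
        a=p[rng.choice(len(p),3,False)];nn=np.cross(a[1]-a[0],a[2]-a[0]);l=np.linalg.norm(nn)
        if l<1e-5: continue
        nn/=l;i=abs((p-a[0])@nn)<.0015
        if i.sum()>best:best=i.sum();bi=i
    a=p[bi];mu=a.mean(0);nn=np.linalg.svd(a-mu)[2][2]
    print('  plane',best,'n(tool)',nn.round(2),'at',(mu*1000).round(1))
E
python3 v.py; python3 t.py spacer
```

```text
clock: 9.25
tcp_pos: [0.606, 0.1951, 0.2117]
orientation: [0.005, 0.382, 0.924, -0.001]
wrist_force: [3.4, -8.3, 4.0]
finger_gap: 0.0639
grip_force: 24.1
9.25 [0.606  0.1951 0.2117] az 135.0 tilt 0.52 [ 3.4 -8.3  4. ] 0.06393731195415275 24.122309366132413
scene 357 ranges mm [[-25.4, -21.8, -34.3], [30.9, 11.6, -9.7], [44.5, 26.5, 34.5]]
  plane 107 n(tool) [ 0.37  0.06 -0.93] at [ 12.2   3.2 -17.5]
top 19 ranges mm [[-25.4, -27.7, -30.9], [-22.5, -19.7, -23.2], [-17.8, -11.5, -15.6]]
```

```bash
python3 -m handwheel '{"deltas":[[-1,-0.5,0,0,0],[-1,-1,0,0,0],[-1,0,0,-0.8,0],[-1,0,0,0,0]]}'
python3 w.py w2; python3 v.py b; python3 - <<'E'
from h import *
a=cv2.imread('pics/w2.png')[180:400]; b=cv2.imread('pics/s_b.png')[100:500,100:500]
cv2.imwrite('pics/wb.png',np.vstack([a,np.hstack([cv2.resize(b,(320,320)),np.zeros((320,320,3),np.uint8)])]))
E
```

```text
clock: 9.85
tcp_pos: [0.6479, 0.1546, 0.2432]
orientation: [0.002, 0.382, 0.924, 0.001]
wrist_force: [0.0, 0.6, -0.9]
finger_gap: 0.0639
grip_force: 23.6
9.9 [0.64691334 0.15485881 0.24159272] [9.69007401e-04 3.81481488e-01 9.24375671e-01 7.44976224e-04]
9.9 [0.6469 0.1549 0.2416] az 135.1 tilt 0.14 [ 0.1  0.5 -1. ] 0.06356056765899203 23.617527764746455
```

View pics/wb.png

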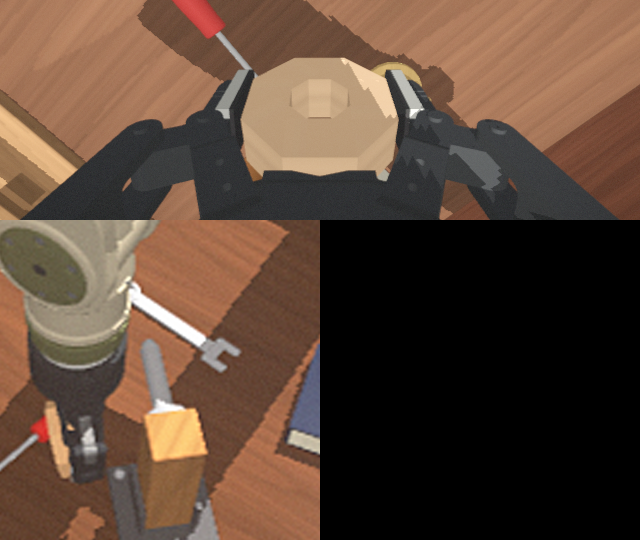

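The wrist crop shows the spacer's front face at (320,115) between the pads; its plane from the wrist depth gives the tilt.

```bash
cat > tw.py <<'E'
# held part from the wrist camera: front plane, tilt and face centre in tool axes (rel. TCP, mm)
from h import *
import sys
def face(c,s,vmax=400):
    q=s['orientation']; M=R.from_quat(q[[1,2,3,0]]).as_matrix()
    L=(cloud(c)-s['tcp_pos'])@M*1000
    m=(abs(L[...,0])<50)&(abs(L[...,1])<31)&(L[...,2]>10)&(L[...,2]<100)
    p=L[m]; rng=np.random.default_rng(0);best=0
    for _ in range(400):
        a=p[rng.choice(len(p),3,False)];nn=np.cross(a[1]-a[0],a[2]-a[0]);l=np.linalg.norm(nn)
        if l<20: continue
        nn/=l
        if abs(nn[0])<.6: continue
        i=abs((p-a[0])@nn)<1
        if i.sum()>best:best=i.sum();bi=i
    a=p[bi];mu=a.mean(0);nn=np.linalg.svd(a-mu)[2][2];nn*=np.sign(nn[0])
    lo,hi=np.percentile(a,[.5,99.5],axis=0)
    print('pts',best,'of',len(p),'n',nn.round(3),'pitch up deg',np.degrees(np.arcsin(-nn[2])).round(1),'lo',lo.round(1),'hi',hi.round(1),'mid',((lo+hi)/2).round(1))
if __name__=='__main__':
    s=status.get_state(); c=cam('wrist'); save(c,'tw%d.png'%(s['clock']*1000)); np.savez('tw.npz',**c); face(c,s)
E
python3 tw.py
```

```text
pts 10239 of 15947 n [ 0.985  0.001 -0.171] pitch up deg 9.8 lo [ -3.  -30.1  19.1] hi [ 8.6 30.5 81.3] mid [ 2.8  0.2 50.2]
```

```bash
python3 -m handwheel '{"deltas":[[-1,0,0,-1,0],[-1,0,0,-0.2,0],[-1,0.56,-0.95,0,0],[-1,0.56,-0.95,0,0],[-1,0.56,-0.95,0,0],[-1,0.56,-0.95,0,0],[-1,0,0,0,1],[-1,0,0,0,1],[-1,0,0,0,1],[-1,0,0,0,1],[-1,0,0,0,1],[-1,0,0,0,1],[-1,0,0,0,1],[-1,0,0,0,1],[-1,0,0,0,1],[-1,0,0,0,0],[-1,0,0,0,0]]}'
python3 v.py; python3 tw.py
```

```text
clock: 12.12
tcp_pos: [0.4748, 0.1106, 0.288]
orientation: [-0.0, 0.923, 0.386, -0.0]
wrist_force: [0.2, -0.0, -0.7]
finger_gap: 0.0634
grip_force: 23.6
12.125 [0.4748 0.1106 0.288 ] az 45.4 tilt 0.05 [ 0.2 -0.  -0.7] 0.06340506255452277 23.58978691369316
pts 10365 of 15369 n [ 0.985  0.001 -0.17 ] pitch up deg 9.8 lo [ -1.2 -30.5  19.2] hi [10.3 30.5 81.4] mid [ 4.5 -0.  50.3]
```

```bash
python3 -m handwheel '{"deltas":[[-1,0,0,1,0],[-1,0,0,1,0],[-1,0,0,0.42,0],[-1,0,0,0,0],[-1,0.5,0,0,0],[-1,0.2,0,0,0],[-1,0.2,0,0,0],[-1,0.2,0,0,0],[-1,0.2,0,0,0],[-1,0.2,0,0,0]]}'
python3 v.py; python3 tw.py
```

```text
clock: 13.42
tcp_pos: [0.5178, 0.1534, 0.1919]
orientation: [0.0, 0.923, 0.384, -0.0]
wrist_force: [1.0, -0.3, -0.9]
finger_gap: 0.0636
grip_force: 23.6
13.425 [0.5178 0.1534 0.1919] az 45.2 tilt 0.01 [ 1.  -0.3 -0.9] 0.06364677566307847 23.590115964184974
pts 9362 of 18126 n [ 0.985  0.001 -0.171] pitch up deg 9.9 lo [ -1.3 -30.6  19.1] hi [ 9.7 30.5 78.4] mid [ 4.2 -0.  48.8]
```

```bash
python3 -m handwheel '{"deltas":[[-1,0.5,0,0,0],[-1,0.5,0,0,0],[-1,0.2,0,0,0],[-1,0.1,0,0,0],[-1,0.1,0,0,0],[-1,0.1,0,0,0],[-1,0.1,0,0,0],[-1,0,0,0,0]]}'
python3 v.py; python3 tw.py
```

```text
clock: 14.48
tcp_pos: [0.559, 0.1953, 0.1911]
orientation: [0.002, 0.924, 0.383, -0.005]
wrist_force: [-8.7, -10.5, 4.7]
finger_gap: 0.0638
grip_force: 23.5
14.475 [0.559  0.1953 0.1911] az 45.0 tilt 0.61 [ -8.7 -10.5   4.7] 0.06377739571801258 23.486485817556968
pts 2752 of 23395 n [0.999 0.035 0.011] pitch up deg -0.7 lo [ -1.2 -30.7  18.1] hi [ 2.6 29.3 49.7] mid [ 0.7 -0.7 33.9]
```

```bash
python3 -m handwheel '{"deltas":[[-1,0.1,0,0,0],[-1,0,0,0,0],[1,0,0,0,0],[1,0,0,0,0],[1,0,0,0,0],[1,0,0,0,0],[1,0,0,-0.5,0],[1,0,0,-1,0],[1,0,0,-1,0],[1,-0.7,0,0,0],[1,0,0,0,0],[1,0,0,0,0]]}'
python3 v.py; python3 w.py w3
```

```text
clock: 16.02
tcp_pos: [0.5459, 0.1817, 0.2916]
orientation: [-0.0, 0.923, 0.384, 0.0]
wrist_force: [-0.2, -0.6, 0.8]
finger_gap: 0.0853
grip_force: 0.0
16.025 [0.5459 0.1817 0.2916] az 45.2 tilt 0.01 [-0.2 -0.6  0.8] 0.08529331605625122 0.0
16.075 [0.54596429 0.18178352 0.29135445] [-8.75009476e-05  9.23265214e-01  3.84163130e-01 -1.62297970e-04]
```

View pics/w3.png

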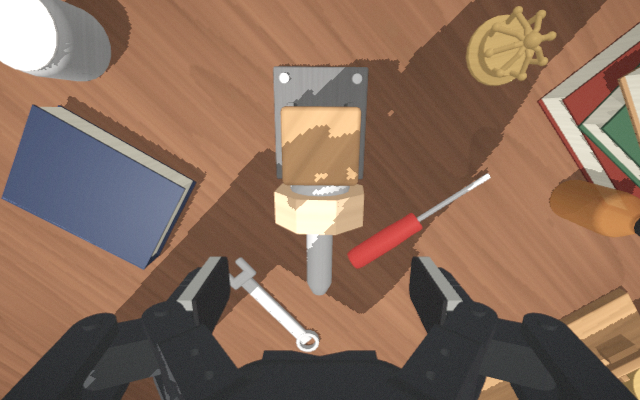

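Spacer is on against the collar at (320,200), axle tip at (319,292), in line with the tool. Next, the wheel.

```bash
python3 -m handwheel '{"deltas":[[1,0,0,0,-1],[1,0,0,0,-1],[1,0,0,0,-1],[1,0,0,0,-0.7],[1,-1,-0.1,0,0],[1,-1,-0.1,0,0],[1,-1,-0.1,0,0],[1,-1,-0.1,0,0],[1,-1,-0.1,0,0],[1,-1,-0.1,0,0],[1,-1,-0.1,0,0],[1,-1,-0.1,0,0],[1,-1,0,0,0],[1,-1,0,0,0],[1,-1,0,0,0],[1,-0.2,0,0,0],[1,0,0,0,0],[1,0,0,0,0]]}'
python3 v.py; sed -i "s/'w1.npz'/'w4.npz'/" f.py; python3 w.py w4
```

```text
clock: 18.32
tcp_pos: [0.4532, -0.257, 0.2917]
orientation: [-0.0, 0.753, 0.658, 0.0]
wrist_force: [0.3, 0.5, -0.1]
finger_gap: 0.0855
grip_force: 0.0
18.325 [ 0.4532 -0.257   0.2917] az 82.2 tilt 0.05 [ 0.3  0.5 -0.1] 0.08547455213437541 0.0
18.375 [ 0.45323148 -0.25691875  0.29181019] [-2.25321589e-04  7.53222535e-01  6.57765732e-01  6.37064949e-05]
```

```bash
python3 -m handwheel '{"deltas":[[1,0,-0.09,1,0],[1,0,0,1,0],[1,0,0,1,0],[1,0,0,0.6,0],[1,0,0,0.4,0],[1,0,0,0.14,0],[1,0,0,0,0],[-1,0,0,0,0],[-1,0,0,0,0],[-1,0,0,0,0],[-1,0,0,0,0],[-1,0,0,0,0]]}' 22
python3 -m handwheel '{"deltas":[[-1,0,0,-1,0],[-1,0,0,-1,0],[-1,0,0,-1,0],[-1,0,0,-1,0],[-1,0,0,0,0]]}'
python3 v.py; python3 tw.py
```

```text
clock: 19.88
tcp_pos: [0.4491, -0.2576, 0.1273]
orientation: [0.0, 0.754, 0.657, -0.0]
wrist_force: [-3.2, 1.1, 6.4]
finger_gap: 0.0633
grip_force: 24.4
clock: 20.5
tcp_pos: [0.4509, -0.2586, 0.29]
orientation: [0.004, 0.754, 0.657, 0.001]
wrist_force: [-0.6, 0.3, -1.9]
finger_gap: 0.0634
grip_force: 27.0
20.5 [ 0.4509 -0.2586  0.29  ] az 82.2 tilt 0.43 [-0.6  0.3 -1.9] 0.06339520514122642 27.031867154000793
pts 6869 of 18288 n [ 0.769 -0.003 -0.64 ] pitch up deg 39.8 lo [ -2.9 -30.4  20.3] hi [36.4 30.6 67.1] mid [16.8  0.1 43.7]
```

```bash
python3 -m handwheel '{"deltas":[[-1,1,0.3,0,0],[-1,1,0.3,0,0],[-1,1,0.3,0,0],[-1,1,0.3,0,0],[-1,1,0.3,0,0],[-1,1,0.3,0,0],[-1,1,0.3,0,0],[-1,1,0.3,0,0],[-1,1,0.3,0,0],[-1,1,0.3,0,0],[-1,1,0.25,0,0],[-1,0,0,0,-1],[-1,0,0,0,-1],[-1,0,0,0,-1],[-1,0,0,0,-1],[-1,0,0,0,-1],[-1,0,0,0,-0.3],[-1,0,0,1,0],[-1,0,0,1,0],[-1,0,0,0.6,0]]}'
python3 v.py
```

```text
clock: 23.05
tcp_pos: [0.6359, 0.1604, 0.1774]
orientation: [-0.003, 0.381, 0.924, -0.002]
wrist_force: [0.5, 0.5, -1.6]
finger_gap: 0.0635
grip_force: 26.9
23.05 [0.6359 0.1604 0.1774] az 135.2 tilt 0.37 [ 0.5  0.5 -1.6] 0.06350595807230526 26.934453777212184
```

```bash
python3 -m handwheel '{"deltas":[[-1,0.2,0.09,0,0],[-1,0.18,0,0,0],[-1,0.08,0,-0.1,0],[-1,0.08,0,-0.1,0],[-1,0.08,0,-0.1,0],[-1,0.08,0,-0.1,0],[-1,0.08,0,-0.1,0],[-1,0.08,0,-0.1,0],[-1,0.08,0,0,0],[-1,0.08,0,0,0],[-1,0,0,0,0]]}'
python3 v.py
python3 -m handwheel '{"deltas":[[-1,-0.5,0,0,0],[-1,-1,0,-0.5,0],[-1,0,0,-1,0],[-1,0,0,0,0],[-1,0,0,0,0]]}'
python3 tw.py; python3 v.py
```

```text
clock: 24.42
tcp_pos: [0.615, 0.1894, 0.2098]
orientation: [0.005, 0.382, 0.924, -0.001]
wrist_force: [5.3, -9.9, 1.5]
finger_gap: 0.0633
grip_force: 26.8
24.425 [0.615  0.1894 0.2098] az 135.0 tilt 0.63 [ 5.3 -9.9  1.5] 0.06327874312301873 26.753986702824477
clock: 25.05
tcp_pos: [0.6542, 0.1496, 0.2659]
orientation: [-0.0, 0.381, 0.924, 0.0]
wrist_force: [-0.8, 0.3, -2.4]
finger_gap: 0.0635
grip_force: 26.4
pts 4598 of 17512 n [ 0.979  0.005 -0.202] pitch up deg 11.6 lo [  5.9 -30.4  21.9] hi [18.9 30.6 81. ] mid [12.4  0.1 51.4]
25.1 [0.6537 0.1497 0.2651] az 135.2 tilt 0.11 [-0.9 -0.4 -1.5] 0.06349678500135163 26.396688934473787
```

```bash
python3 -m handwheel '{"deltas":[[-1,0,0,-0.7,0],[-1,0.6,-1,0,0],[-1,0.6,-1,0,0],[-1,0.6,-1,0,0],[-1,0.65,-1,0,0],[-1,0,0,0,1],[-1,0,0,0,1],[-1,0,0,0,1],[-1,0,0,0,1],[-1,0,0,0,1],[-1,0,0,0,1],[-1,0,0,0,1],[-1,0,0,0,1],[-1,0,0,0,1],[-1,0,0,1,0],[-1,0,0,1,0],[-1,0,0,0.4,0],[-1,0,0,0,0]]}'
python3 v.py
```

```text
clock: 27.35
tcp_pos: [0.4699, 0.1054, 0.1959]
orientation: [-0.001, 0.923, 0.384, -0.003]
wrist_force: [0.5, 0.9, -1.2]
finger_gap: 0.0633
grip_force: 26.3
27.35 [0.4699 0.1054 0.1959] az 45.2 tilt 0.31 [ 0.5  0.9 -1.2] 0.06331102794394679 26.335410168394446
```

```bash
python3 -m handwheel '{"deltas":[[-1,0.3,0,0.04,0],[-1,0.3,0,0,0],[-1,0.2,0,0,0],[-1,0.2,0,0,0],[-1,0.2,0,0,0],[-1,0.2,0,0,0]]}'
python3 -m handwheel '{"deltas":[[-1,0.3,0,0,0],[-1,0.2,0,0,0],[-1,0.1,0,0,0],[-1,0.1,0,0,0],[-1,0.1,0,0,0],[-1,0.1,0,0,0],[-1,0.1,0,0,0],[-1,0,0,0,0]]}'
python3 v.py;python3 tw.py
```

```text
clock: 28.1
tcp_pos: [0.5107, 0.1452, 0.1957]
orientation: [-0.0, 0.923, 0.384, -0.002]
wrist_force: [-5.7, -2.3, -9.6]
finger_gap: 0.0635
grip_force: 26.5
clock: 29.1
tcp_pos: [0.5354, 0.1698, 0.1974]
orientation: [0.003, 0.924, 0.383, -0.006]
wrist_force: [-19.4, -17.5, 10.1]
finger_gap: 0.0637
grip_force: 30.8
29.1 [0.5354 0.1698 0.1974] az 45.0 tilt 0.73 [-19.4 -17.5  10.1] 0.06368965505523395 30.82946751412237
pts 1802 of 23203 n [ 0.665  0.322 -0.674] pitch up deg 42.4 lo [  5.7 -30.1  11.6] hi [40.3 29.8 59.2] mid [23.  -0.2 35.4]
```

```bash
python3 -m handwheel '{"deltas":[[-1,0.1,0,0,0],[-1,0,0,0,0],[1,0,0,0,0],[1,0,0,0,0],[1,0,0,0,0],[1,0,0,0,0],[1,0,0,-0.5,0],[1,0,0,-1,0],[1,0,0,-1,0],[1,-0.3,0,0,0],[1,0,0,0,0],[1,0,0,0,0]]}'
python3 v.py; python3 w.py w5; python3 - <<'E'
from h import *
cv2.imwrite('pics/w5c.png',cv2.resize(cv2.imread('pics/w5.png')[60:340,180:460],(700,700),interpolation=cv2.INTER_CUBIC)[:600])
E
```

```text
clock: 30.65
tcp_pos: [0.5336, 0.1677, 0.2955]
orientation: [-0.0, 0.923, 0.384, -0.001]
wrist_force: [0.5, -0.1, -0.5]
finger_gap: 0.0851
grip_force: 0.0
30.65 [0.5336 0.1677 0.2955] az 45.2 tilt 0.1 [ 0.5 -0.1 -0.5] 0.08510616086005564 0.0
30.7 [0.53364828 0.16773153 0.29544305] [-2.35914539e-04  9.23298539e-01  3.84081925e-01 -9.09210500e-04]
```

View pics/w5c.png

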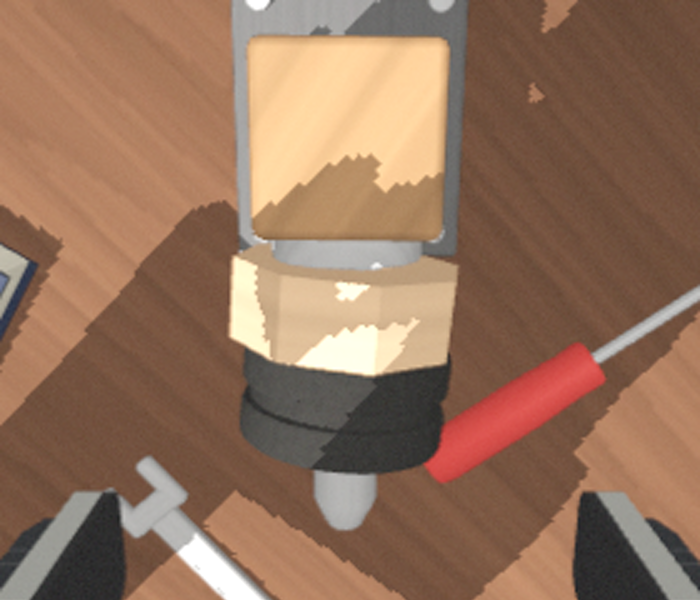

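Wheel sits against the spacer (join at crop (345,370)), axle tip free at (345,510). Now the cap.

```bash
python3 -m handwheel '{"deltas":[[1,0,0,0,-1],[1,0,0,0,-1],[1,0,0,0,-1],[1,0,0,0,-0.7],[1,-0.95,0.42,0,0],[1,-0.95,0.42,0,0],[1,-0.95,0.42,0,0],[1,-0.95,0.42,0,0],[1,-0.95,0.42,0,0],[1,-0.95,0.42,0,0],[1,-0.95,0.42,0,0],[1,-0.95,0.42,0,0],[1,-0.95,0.42,0,0],[1,-0.95,0.42,0,0],[1,-0.95,0.42,0,0],[1,-0.1,0.1,0,0],[1,0,0,0,0],[1,0,0,0,0]]}'
python3 v.py; python3 w.py w4; sed -i "s/'w4.npz'/'w4.npz'/;s/'cap',438,186/'cap',324,175/" f.py; python3 f.py | tail -1
```

```text
clock: 32.95
tcp_pos: [0.6635, -0.2747, 0.2965]
orientation: [-0.0, 0.753, 0.658, -0.0]
wrist_force: [-0.6, -0.0, 0.5]
finger_gap: 0.0855
grip_force: 0.0
32.95 [ 0.6635 -0.2747  0.2965] az 82.2 tilt 0.05 [-0.6 -0.   0.5] 0.08546272895434981 0.0
33.0 [ 0.66354734 -0.2745894   0.29687283] [-1.89520202e-04  7.53212127e-01  6.57777665e-01  1.69667223e-06]
cap span [0.0545 0.0668] face [ 0.669  -0.2579  0.0866] expect z 0.0915 tri [ 0.6719 -0.2516  0.1163] bore@z [ 0.6714 -0.2565  0.0915]
```

```bash
python3 -m handwheel '{"deltas":[[1,0,0,1,0],[1,0,0,1,0],[1,0,0,1,0],[1,0,0,0.6,0],[1,0,0,0.35,0],[1,0,0,0.12,0],[1,0,0,0,0],[-1,0,0,0,0],[-1,0,0,0,0],[-1,0,0,0,0],[-1,0,0,0,0],[-1,0,0,0,0]]}' 24
python3 -m handwheel '{"deltas":[[-1,0,0,-1,0],[-1,0,0,-1,0],[-1,0,0,-1,0],[-1,0,0,-1,0],[-1,0,0,0,0]]}'
python3 v.py; python3 tw.py
```

```text
clock: 34.5
tcp_pos: [0.6638, -0.2764, 0.1355]
orientation: [0.001, 0.754, 0.657, 0.0]
wrist_force: [-2.3, 0.3, 6.1]
finger_gap: 0.0635
grip_force: 28.1
clock: 35.12
tcp_pos: [0.6649, -0.2768, 0.298]
orientation: [0.004, 0.754, 0.657, 0.001]
wrist_force: [0.4, -0.7, -2.6]
finger_gap: 0.0637
grip_force: 28.6
35.125 [ 0.6649 -0.2768  0.298 ] az 82.2 tilt 0.44 [ 0.4 -0.7 -2.6] 0.06367385302260135 28.574214920809027
pts 13554 of 19300 n [ 0.766  0.002 -0.642] pitch up deg 40.0 lo [ -5.9 -30.2  20.5] hi [33.6 30.4 67.5] mid [13.9  0.1 44. ]
```

```bash
python3 -m handwheel '{"deltas":[[-1,0.98,-0.2,0,0],[-1,0.98,-0.2,0,0],[-1,0.98,-0.2,0,0],[-1,0.98,-0.2,0,0],[-1,0.98,-0.2,0,0],[-1,0.98,-0.2,0,0],[-1,0.98,-0.2,0,0],[-1,0.98,-0.2,0,0],[-1,0.98,-0.2,0,0],[-1,0.98,-0.2,0,0],[-1,0.95,-0.2,0,0],[-1,0,0,0,-1],[-1,0,0,0,-1],[-1,0,0,0,-1],[-1,0,0,0,-1],[-1,0,0,0,-1],[-1,0,0,0,-0.3],[-1,0,0,1,0],[-1,0,0,1,0],[-1,0,0,0.9,0]]}'
python3 v.py
```

```text
clock: 37.67
tcp_pos: [0.6332, 0.1616, 0.1737]
orientation: [-0.002, 0.381, 0.924, -0.001]
wrist_force: [0.9, -0.3, -3.5]
finger_gap: 0.0636
grip_force: 28.5
37.675 [0.6332 0.1616 0.1737] az 135.2 tilt 0.26 [ 0.9 -0.3 -3.5] 0.06359426978406484 28.462627984117717
```

```bash
python3 -m handwheel '{"deltas":[[-1,0.2,0.1,0,0],[-1,0.17,0,0,0],[-1,0.08,0,-0.12,0],[-1,0.08,0,-0.12,0],[-1,0.08,0,-0.12,0],[-1,0.08,0,-0.12,0],[-1,0.08,0,-0.12,0],[-1,0.08,0,-0.12,0],[-1,0.08,0,0,0],[-1,0.08,0,0,0],[-1,0,0,0,0]]}'
python3 v.py
python3 -m handwheel '{"deltas":[[-1,-0.5,0,0,0],[-1,-1,0,-0.5,0],[-1,0,0,-1,0],[-1,0,0,0,0],[-1,0,0,0,0]]}'
python3 tw.py; python3 v.py
```

```text
clock: 39.05
tcp_pos: [0.6127, 0.1904, 0.2105]
orientation: [0.006, 0.383, 0.924, -0.001]
wrist_force: [6.4, -11.7, 1.5]
finger_gap: 0.0632
grip_force: 29.0
39.05 [0.6127 0.1904 0.2105] az 135.0 tilt 0.68 [  6.4 -11.7   1.5] 0.06322516674913604 29.021615480887704
clock: 39.67
tcp_pos: [0.6516, 0.1509, 0.2663]
orientation: [-0.0, 0.381, 0.924, 0.0]
wrist_force: [-0.4, -0.1, -3.2]
finger_gap: 0.0636
grip_force: 28.7
pts 10017 of 17335 n [ 0.971 -0.003 -0.237] pitch up deg 13.7 lo [  1.7 -30.1  20.4] hi [16.9 30.4 80.1] mid [ 9.3  0.2 50.3]
39.725 [0.6511 0.151  0.2655] az 135.2 tilt 0.11 [ 0.3  0.5 -2.5] 0.06362553346846853 28.70173355389852
```

```bash
python3 -m handwheel '{"deltas":[[-1,0,0,1,0],[-1,0.4,0,1,0],[-1,0.6,0,0,0],[-1,0.3,0,0,0],[-1,0.08,0,-0.15,0],[-1,0.08,0,-0.15,0],[-1,0.08,0,-0.15,0],[-1,0.08,0,-0.15,0],[-1,0.08,0,-0.15,0],[-1,0,0,0,0]]}'
python3 v.py
python3 -m handwheel '{"deltas":[[-1,-0.5,0,0,0],[-1,-1,0,-0.5,0],[-1,0,0,-1,0],[-1,0,0,0,0],[-1,0,0,0,0]]}'
python3 tw.py; python3 v.py
```

```text
clock: 40.98
tcp_pos: [0.6079, 0.1967, 0.221]
orientation: [0.006, 0.382, 0.924, 0.0]
wrist_force: [6.7, -8.7, -0.2]
finger_gap: 0.0633
grip_force: 30.6
40.975 [0.6079 0.1967 0.221 ] az 135.0 tilt 0.73 [ 6.7 -8.7 -0.2] 0.06330581903797348 30.635780756128952
clock: 41.6
tcp_pos: [0.6461, 0.1565, 0.2767]
orientation: [0.0, 0.381, 0.924, 0.0]
wrist_force: [0.2, -0.2, -3.1]
finger_gap: 0.0636
grip_force: 28.7
pts 7677 of 16248 n [ 0.999  0.001 -0.038] pitch up deg 2.2 lo [  5.9 -30.   21.9] hi [ 9.4 30.4 83.6] mid [ 7.6  0.2 52.7]
41.65 [0.6455 0.1566 0.2758] az 135.2 tilt 0.09 [ 0.1 -0.7 -2.9] 0.0634049184486396 28.71027207816951
```

```bash
python3 -m handwheel '{"deltas":[[-1,0,0,-0.4,0],[-1,0.55,-0.97,0,0],[-1,0.55,-0.97,0,0],[-1,0.55,-0.97,0,0],[-1,0.54,-0.96,0,0],[-1,0,0,0,1],[-1,0,0,0,1],[-1,0,0,0,1],[-1,0,0,0,1],[-1,0,0,0,1],[-1,0,0,0,1],[-1,0,0,0,1],[-1,0,0,0,1],[-1,0,0,0,1],[-1,0,0,1,0],[-1,0,0,1,0],[-1,0,0,0.44,0],[-1,0,0,0,0],[-1,0,0,0,0]]}'
python3 v.py
```

```text
clock: 44.02
tcp_pos: [0.4754, 0.1087, 0.1962]
orientation: [0.0, 0.923, 0.384, 0.001]
wrist_force: [-0.4, -0.8, -2.5]
finger_gap: 0.0633
grip_force: 28.7
44.025 [0.4754 0.1087 0.1962] az 45.2 tilt 0.09 [-0.4 -0.8 -2.5] 0.06332181770440141 28.69254914985504
```

```bash
python3 -m handwheel '{"deltas":[[-1,0.3,-0.03,0.09,0],[-1,0.3,0,0,0],[-1,0.15,0,0,0],[-1,0.15,0,0,0],[-1,0.15,0,0,0],[-1,0,0,0,0]]}'
python3 -m handwheel '{"deltas":[[-1,0.15,0,0,0],[-1,0.1,0,0,0],[-1,0.1,0,0,0],[-1,0.1,0,0,0],[-1,0.1,0,0,0],[-1,0.05,0,0,0],[-1,0,0,0,0]]}'
python3 v.py c; python3 w.py w6; python3 - <<'E'
from h import *
a=cv2.imread('pics/w6.png')[60:360,180:480]; b=cv2.imread('pics/s_c.png')[100:500,100:500]
cv2.imwrite('pics/c6.png',np.hstack([cv2.resize(a,(400,400)),cv2.resize(b,(400,400))]))
E
```

```text
clock: 44.78
tcp_pos: [0.5038, 0.1394, 0.1914]
orientation: [0.0, 0.923, 0.384, 0.0]
wrist_force: [0.5, -1.4, -3.3]
finger_gap: 0.0631
grip_force: 28.7
clock: 45.65
tcp_pos: [0.5142, 0.1509, 0.1909]
orientation: [0.004, 0.924, 0.382, -0.009]
wrist_force: [-19.1, -23.0, 14.4]
finger_gap: 0.0635
grip_force: 37.9
45.65 [0.5142 0.1509 0.1909] az 45.0 tilt 1.1 [-19.1 -23.   14.4] 0.06351603863913463 37.86501867851598
45.75 [0.51414009 0.15086482 0.19089124] [ 0.00362016  0.92395128  0.38239289 -0.00875296]
```

View pics/c6.png

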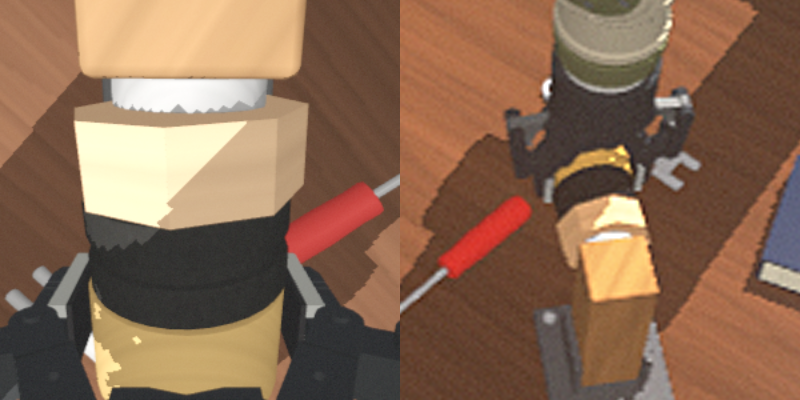

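Left (wrist): cap rim meets the tyre at (190,325), tyre meets spacer at (185,220). Release and check.

```bash
python3 -m handwheel '{"deltas":[[-1,0.1,0,0,0],[-1,0,0,0,0],[1,0,0,0,0],[1,0,0,0,0],[1,0,0,0,0],[1,0,0,0,0],[1,0,0,-0.5,0],[1,0,0,-1,0],[1,0,0,-1,0],[1,0,0,0,0],[1,0,0,0,0]]}'
python3 v.py; python3 w.py w7; python3 - <<'E'
from h import *
c=dict(np.load('w7.npz')); P=cloud(c); ax=np.array([.7071,.7071,0]); sh=np.array([.5603,.1953,.140])
d=P-sh; s=-(d@ax); lat=d@np.array([.7071,-.7071,0]); m=(abs(lat)<.006)&(s>-.02)&(s<.11)&(P[...,2]>.1)
for a in np.arange(-.012,.108,.003):
    k=m&(s>=a)&(s<a+.003); print(round(a*1000),k.sum(),(np.median(P[k],0)[2]*1000).round(1) if k.sum() else '',c['frame'][k].mean(0).round() if k.sum() else '')
cv2.imwrite('pics/w7c.png',cv2.resize(cv2.imread('pics/w7.png')[60:340,180:460],(600,600),interpolation=cv2.INTER_CUBIC))
E
```

```text
clock: 47.12
tcp_pos: [0.5233, 0.1592, 0.2912]
orientation: [0.0, 0.923, 0.384, 0.0]
wrist_force: [0.3, 0.1, -0.9]
finger_gap: 0.0851
grip_force: 0.0
47.125 [0.5233 0.1592 0.2912] az 45.2 tilt 0.01 [ 0.3  0.1 -0.9] 0.08505046232351547 0.0
47.175 [0.52291474 0.15911595 0.29051114] [-1.24377040e-04  9.23249981e-01  3.84199226e-01 -6.41990043e-04]
-12 95 165.2 [178. 139.  99.]
-9 77 161.3 [182. 176. 171.]
-6 94 161.0 [185. 185. 183.]
-3 75 161.0 [180. 179. 176.]
0 130 167.1 [202. 172. 138.]
3 93 169.7 [226. 194. 156.]
6 89 169.7 [227. 195. 157.]
9 88 169.2 [222. 190. 152.]
12 89 169.3 [221. 191. 153.]
15 89 169.6 [238. 217. 180.]
18 88 169.6 [235. 212. 175.]
21 83 169.6 [225. 193. 155.]
24 81 168.4 [143. 124. 103.]
27 83 168.7 [76. 74. 70.]
30 84 168.5 [89. 88. 83.]
33 81 168.4 [89. 87. 83.]
36 991 301.9 [53. 55. 56.]
39 1391 299.4 [55. 55. 57.]
42 95 167.3 [72. 71. 68.]
45 78 168.5 [77. 76. 72.]
48 79 168.5 [69. 67. 64.]
51 73 168.6 [61. 60. 58.]
54 73 168.0 [160. 137.  95.]
57 74 168.5 [211. 179. 117.]
60 74 168.3 [216. 184. 122.]
63 73 168.4 [216. 184. 121.]
66 70 168.6 [217. 184. 122.]
69 69 168.5 [214. 181. 119.]
72 73 168.5 [216. 184. 121.]
75 71 168.4 [214. 183. 120.]
78 65 168.2 [220. 188. 124.]
81 57 168.2 [215. 183. 121.]
84 70 168.0 [211. 179. 118.]
87 62 168.0 [214. 182. 120.]
90 48 167.8 [212. 180. 118.]
93 33 166.4 [199. 168. 109.]
96 12 164.7 [196. 165. 108.]
99 0  
102 0  
105 0
```

View pics/w7c.png

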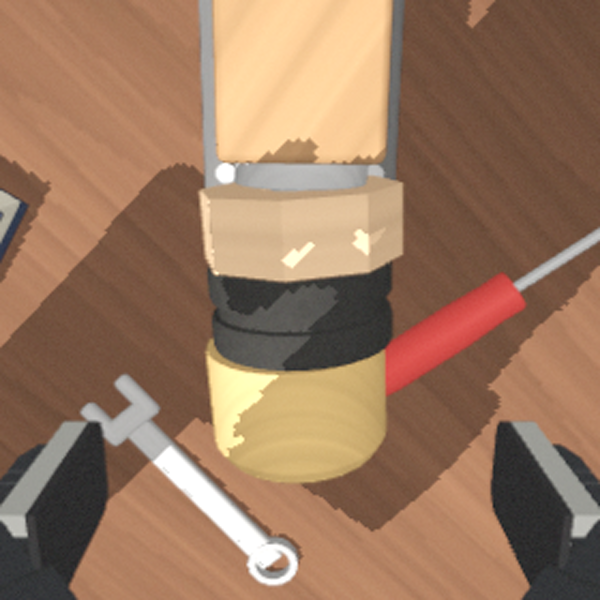

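Profile: spacer 0–25, wheel 25–54, cap 54–97 mm from the shoulder: no visible gaps. A gentle seating push on the cap's end with shut fingers to make sure.

```bash
python3 -m handwheel '{"deltas":[[-1,-1,-0.03,0,0],[-1,-1,0,0,0],[-1,0,0,0,0],[-1,0,0,0,0],[-1,0,0,0,0],[-1,0,0,1,0],[-1,0,0,1,0],[-1,0,0,0.2,0],[-1,0.3,0,0,0],[-1,0.15,0,0,0],[-1,0,0,0,0]]}'
python3 v.py
```

```text
clock: 48.55
tcp_pos: [0.4801, 0.1164, 0.2048]
orientation: [0.0, 0.923, 0.384, 0.001]
wrist_force: [0.3, -0.1, -0.1]
finger_gap: -0.0
grip_force: 0.0
48.55 [0.4801 0.1164 0.2048] az 45.2 tilt 0.16 [ 0.3 -0.1 -0.1] -3.0861989334091673e-06 0.0
```

```bash
python3 -m handwheel '{"deltas":[[-1,0.08,0,0,0],[-1,0.08,0,0,0],[-1,0.08,0,0,0],[-1,0,0,0,0]]}'
python3 v.py
```

```text
clock: 49.05
tcp_pos: [0.4817, 0.1195, 0.2039]
orientation: [0.003, 0.924, 0.383, -0.005]
wrist_force: [-14.4, -15.3, 14.2]
finger_gap: -0.0001
grip_force: 10.6
49.05 [0.4817 0.1195 0.2039] az 45.1 tilt 0.66 [-14.4 -15.3  14.2] -0.00011321128314919715 10.592613548269583
```

```bash
python3 -m handwheel '{"deltas":[[-1,0.08,0,0,0],[-1,0.08,0,0,0],[-1,0,0,0,0]]}'
python3 -m handwheel '{"deltas":[[-1,-0.5,0,0,0],[-1,-0.7,0,0,0],[-1,0,0,-1,0],[-1,0,0,-1,0],[0,0.9,0,-0.3,0],[1,0.9,0,0,0],[1,0,0,0,0],[1,0,0,0,0],[1,0,0,0,0]]}'
python3 v.py; python3 w.py w8; python3 - <<'E'
from h import *
c=dict(np.load('w8.npz')); P=cloud(c); ax=np.array([.7071,.7071,0]); sh=np.array([.5603,.1953,.140])
d=P-sh; s=-(d@ax)*1000; lat=d@np.array([.7071,-.7071,0])*1000
hsv=cv2.cvtColor(c['frame'],cv2.COLOR_RGB2HSV)
for l in (-18,-9,0,9,18):
    m=(abs(lat-l)<2)&(P[...,2]>.135)&(P[...,2]<.18)
    w=m&(hsv[...,1]<70)&(hsv[...,2]<110)&(s>15)&(s<62)
    b=m&(s>50)&(hsv[...,1]>80)&(s<105); o=m&(s>-4)&(s<30)&(hsv[...,1]>50)
    print(l,'spacer',np.percentile(s[o],[1,99]).round(1),'wheel',np.percentile(s[w],[1,99]).round(1),'cap',np.percentile(s[b],[1,99]).round(1))
E
```

```text
clock: 49.42
tcp_pos: [0.4821, 0.1203, 0.2038]
orientation: [0.005, 0.924, 0.382, -0.011]
wrist_force: [-27.3, -32.6, 26.6]
finger_gap: 0.0003
grip_force: 21.6
clock: 50.55
tcp_pos: [0.5062, 0.1437, 0.2954]
orientation: [-0.0, 0.923, 0.384, -0.0]
wrist_force: [-0.0, 0.5, 0.1]
finger_gap: 0.0855
grip_force: 0.0
50.55 [0.5062 0.1437 0.2954] az 45.1 tilt 0.05 [-0.   0.5  0.1] 0.0854523803648191 0.0
50.6 [0.50627022 0.14369871 0.29548352] [ 3.10466507e-05  9.23443548e-01  3.83734224e-01 -2.39190333e-04]
-18 spacer [ 1.6 26.3] wheel [26.6 54.5] cap [55.7 96.7]
-9 spacer [10.2 25.9] wheel [26.1 54.2] cap [55.3 96.3]
0 spacer [ 0.9 25.4] wheel [26.  53.7] cap [55.3 95.7]
9 spacer [ 0.3 25. ] wheel [25.5 53.7] cap [54.7 95.5]
18 spacer [ 0.3 24.8] wheel [25.4 53. ] cap [54.5 95. ]
```

```bash
python3 -c "
from workcell import hand_in; print(hand_in())"
```

```text
the job is handed in; nothing more can be done
None
```

The spacer, wheel and cap are on the axle in that order and pushed home with no visible gaps; I handed the job in at about 50.6 s with the gripper clear, and no verdict came back.

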